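# Take the charged battery pack out of a push-release charger

### The job

The grey charger on the model-making table holds three battery packs in push-release wells. Press the yellow-capped pack down until its latch lets go, let it spring up by itself, then draw it out and set it down upright in the shallow metal tray, lowering it onto the tray's floor before letting go rather than dropping it. Leave the blue-capped and red-capped packs latched in the charger.

Things in the scene. Friction and masses are not known exactly. Their poses are not given: they have to be found in the camera images.
- pack_yellow_mid (a point): yellow-capped pack: upright black cylinder 34 mm across, 70 mm tall, 0.12 kg, the top 10 mm a cap tapering to a flat 22 mm. Point: on its axis, 35 mm above its underside. Latched, only the cap stands out. Pressing takes 4 N; latch lets go 4 to 6 mm down, then it pushes back with up to 18 N; hard stop at 6.5. Freed, it rises 32 mm above its latched height in about 0.5 s and stays, 30 mm still in the well, loose by 1.5 mm.
- pack_blue_mid (a point): blue-capped pack, same shape, same point (mid-height). Stays latched. The charger is a grey block on the table, 100 by 250 mm and 80 mm tall; its three wells lie in a straight row along the middle of its length, 75 mm apart, one pack in each, colours in any order.
- pack_red_mid (a point): red-capped pack, same shape, same point (mid-height). Stays latched in its well of the charger, only its cap (10 mm) above the charger's top.
- tray: shallow open aluminium tray fixed to the table, 140 mm along its x, 120 mm along its y, rim 20 mm high, walls and floor 4 mm thick. Origin: centre of its underside, on the table; z up. Empty at the start.
Things that resemble listed ones, but are neither listed nor needed, are in the scene too. Leave any turquoise look-alike of the part that bears pack_yellow_mid alone. Of the things that look like the tray, the smaller one is meant.

How it is judged:
By the outcome, as a careful person would: the job done as asked, in the order asked, and still so for the second after the job is handed in, with the robot touching nothing.
It also fails if it takes over 48 s, if anything falls off the work surface, if the arm or the gripper's body presses on something with over 40 N, if the wrist force passes 120 N, or if a joint passes its speed limit or range.

### The arm

A 6-joint arm with a two-finger parallel gripper is mounted at the origin on the work surface. World frame = base frame: x ahead of the robot, y to its left, z up, the work surface at z = 0. Lengths are in mm, angles in rad, forces in N, time in s.
With the tool pointing down it reaches from about 400 to 925 mm from the base axis. Payload 12.5 kg.
Tool frame: the origin (TCP) lies at the very end of the fingers, on their centre line; the grasp point (between the pads) lies 19 mm behind it; z points along the fingers, y is the line along which they close (so a half turn about z gives the same grasp; the last joint's range is limited). The gripper opens to 95 mm and grips with 3 to 60 N. Pads are 20 mm wide; open, the fingers measure 119 mm over their backs; the gripper's body (75 mm by 180 mm) begins 59 mm behind the grasp point.
Start: joints at [1.158, 0.491, 1.559, -0, 1.092, -0.106], TCP at [188.739, 595.839, 214.661] pointing down, gripper open.
Joint ranges: [-3.1, 3.1], [-0.84, 2.19], [0.05, 2.79], [-1.13, 4.28], [0.06, 2.93], [-2.69, 2.69]. Speed limits (rad/s): [2.22, 2.22, 2.79, 3.14, 3.14, 3.14].

### API

Orientations are given as [roll, pitch, yaw] about the fixed x, y, z axes, in that order (R = Rz(yaw) Ry(pitch) Rx(roll)).
In Python, from cell import * gives the robot as it stands.
- The arm moves only by the tool step_arm, never from a script. Its argument "plan" is a list of rows, each an object of numbers: "x", "y", "z": the shift along the tool's x, y, z in units of 25 mm (1.0 is 25 mm); "rx", "ry", "rz": the turn, a rotation vector about the tool's x, y, z in units of 0.1 rad (1.0 is 0.1 rad). In form: [{"x": .., "y": .., "z": .., "rx": .., "ry": .., "rz": ..}, ...]. A call has exactly 10 rows; each row shifts and turns the commanded pose from where the row before left it, along the tool's axes as they then stand; what a row does not reach is not made up. A row lasts 1/12 s, in which the tool goes at most 41.7 mm and 7.16 degrees, less where a joint would pass 70% of its speed; a pose out of reach is approached as far as the arm can. A call with a number of a shift or a turn outside -1 to 1 is refused whole. A call with a gripper value outside its range is refused whole. "jaw" is the closure, from -1 (fully open) to 1 (shut), so that 0 is half open, set as the call begins (left out, the last holds). The fingers move at their own pace and stop on an object; the grip force is fixed at half the most. Time passes only in rows, so rows that do not move let the fingers close, or fill a call up. It gives the time, the measured TCP pose, the force, the opening and the grip force at its end, in the units of the state.
- state(): the state, without advancing time (a new reading comes with each control period).
- read_camera(name): name is "side" or "top"; returns a dict with "image" (480x640x3 uint8, red, green, blue), "depth" (480x640 float32, mm along the optical axis (not along the pixel's ray), 0 where there is no reading), "vfov" (degrees; the focal length in pixels is half the picture's height over the tangent of half this angle, whatever the lens; pixels are square), "cx", "cy" (the principal point, pixels), "R" (3x3) and "t" (3): a world point X has camera coordinates R X + t. Camera axes: x right, y down, z forward; pixel columns grow to the right and rows downward; lengths in mm; the calibration is good to about 2 mm. A picture is of the moment at which its call begins.
- job_done(): hands the job in; it is judged then, once.
The state is a dict: "t": time; "joints": joint angles; "qvel": joint speeds; "tau": joint torques, N m; "eef_pos": TCP position; "tcp_rot": TCP orientation; "ft_force": force on the tool from outside, world axes, zero at the start; "moment": the same for the moment, N m; "opening": opening from 0.0 (shut) to 1.0 (fully open); "grip_force": force on a finger pad.
Only numpy, scipy, OpenCV 4.12 (cv2) and the standard library are available. Lean on these libraries where they do the work, as an engineer would, in place of code of your own. Each camera call takes 0.05 s, during which the arm holds its last target. There are 200 camera calls.

## Working session

There is one attempt and no reset: what is moved stays moved. The work goes in short steps, Python scripts to look and compute and a tool call to move; the robot and the scene stay as the last step left them, time stands still between calls to the robot, and variables do not carry over. Pictures are saved under pics/ and viewed, at most 10 in all, crops included, and the job is handed in when it is done.

Besides the shell and the picture viewer there is one more tool, called after "Emit:" by a JSON object that holds its "api" and its "payload", one argument or row to a line. step_arm: Moves the arm, as the interface text tells. Shifts and turns lie within -1 to 1; 1 stands for 25 mm of shift or 0.1 rad of turn. Its arguments: {"type":"object","properties":{"plan":{"type":"array","items":{"type":"object","properties":{"x":{"type":"number"},"y":{"type":"number"},"z":{"type":"number"},"rx":{"type":"number"},"ry":{"type":"number"},"rz":{"type":"number"}}}},"jaw":{"type":"number"}},"required":["plan"]}

```bash
ls; mkdir -p pics; cat > h.py <<'E'
from cell import *
import numpy as np, cv2
def grab(n,tag):
    c=read_camera(n); np.savez(f'{tag}.npz',**c); cv2.imwrite(f'pics/{tag}.png',c['image'][:,:,::-1]); return c
def ray(c,u,v,z):
    f=240/np.tan(np.radians(float(c['vfov']))/2); R=np.array(c['R']);t=np.array(c['t'])
    o=-R.T@t; d=R.T@np.array([(u-c['cx'])/f,(v-c['cy'])/f,1]); return o+d*(z-o[2])/d[2]
def dep(c,u,v):
    f=240/np.tan(np.radians(float(c['vfov']))/2); d=float(c['depth'][int(v),int(u)])
    return np.array(c['R']).T@(d*np.array([(u-c['cx'])/f,(v-c['cy'])/f,1])-np.array(c['t']))
E
python3 - <<'E'
from h import *
for n in('top','side'):
    c=grab(n,n+'0'); print(n,c['vfov'],c['cx'],c['cy'],np.round(-np.array(c['R']).T@np.array(c['t'])))
print(state())
E
```

```text
pics
top 57.68977761034904 317.56700074010337 243.15720224947253 [407.  29. 789.]
side 53.30867285043153 318.11820458509027 240.1959521114565 [ 426. -660.  664.]
{'t': 0.1, 'joints': array([ 1.15842647e+00,  4.91492556e-01,  1.55938779e+00, -3.45243083e-06,
        1.09169099e+00, -1.05599413e-01]), 'qvel': array([ 0.00223487, -0.00158685, -0.00185088, -0.00150151, -0.00130863,
        0.00114734]), 'tau': array([ 1.96994348e-03, -6.13629270e+01, -2.58608419e+01,  6.93872804e-02,
        4.70431626e-02, -8.06372782e-05]), 'eef_pos': array([188.6316609 , 595.63234496, 214.12460621]), 'tcp_rot': array([-3.14061910e+00, -1.00111147e-04,  2.83482375e+00]), 'ft_force': array([0.18243615, 0.51464602, 0.08830638]), 'moment': array([-0.00983882, -0.00717138, -0.00127374]), 'grip_force': 0.0, 'opening': 1.0010586459247595}
```

View pics/top0.png

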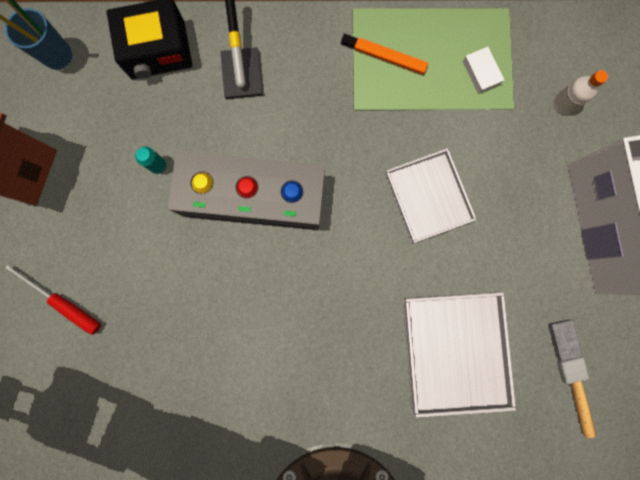

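View pics/side0.png

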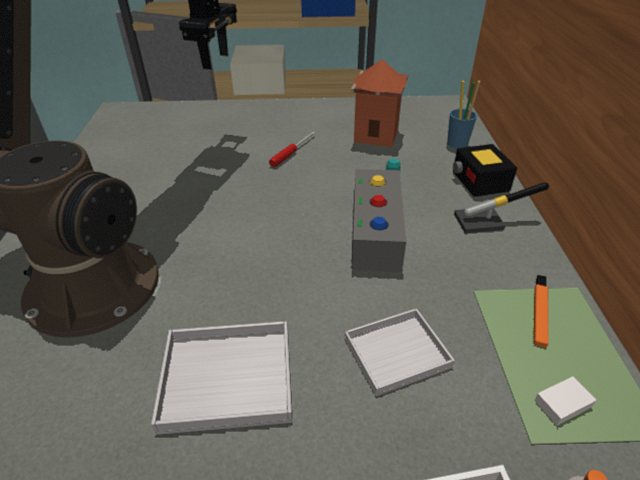

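The top picture shows the caps in the charger at yellow (202,182), red (247,187) and blue (292,191). A turquoise look-alike stands outside the charger at (150,158). There are two candidate trays, the small one at (431,196) and the large one at (460,354), and the small one is meant. The side picture agrees: yellow (378,181), red (378,201), blue (379,223), small tray (399,350).

```bash
python3 - <<'E'
from h import *
T=dict(np.load('top0.npz'));S=dict(np.load('side0.npz'))
def cent(c,box,lo,hi):
    h=cv2.cvtColor(c['image'],cv2.COLOR_RGB2HSV); m=cv2.inRange(h,lo,hi); k=np.zeros_like(m);x0,y0,x1,y1=box;k[y0:y1,x0:x1]=m[y0:y1,x0:x1]
    M=cv2.moments(k,True); return M['m10']/M['m00'],M['m01']/M['m00'],M['m00']
def tri(p,q):
    o1,o2=ray(T,*p,0),ray(S,*q,0); a1=ray(T,*p,100)-o1;a2=ray(S,*q,100)-o2
    s=np.linalg.lstsq(np.c_[a1,-a2],o2-o1,rcond=None)[0]; return (o1+a1*s[0]+o2+a2*s[1])/2
col={'y':((20,120,80),(35,255,255)),'r':((0,150,80),(8,255,255)),'b':((105,120,60),(125,255,255))}
for k,(lo,hi) in col.items():
    p=cent(T,(180,165,310,208),lo,hi);q=cent(S,(360,165,400,235),lo,hi)
    print(k,np.round(p,1),np.round(q,1),'plane86',ray(T,*p[:2],86).round(1),'tri',tri(p[:2],q[:2]).round(1),'depth',dep(T,p[0],p[1]).round(1))
h=cv2.cvtColor(T['image'],cv2.COLOR_RGB2HSV)
m=cv2.inRange(h,(0,0,150),(180,60,255)); k=np.zeros_like(m); k[140:250,375:485]=m[140:250,375:485]
c=max(cv2.findContours(k,cv2.RETR_EXTERNAL,cv2.CHAIN_APPROX_NONE)[0],key=cv2.contourArea)
b=cv2.boxPoints(cv2.minAreaRect(c)); w=np.array([ray(T,*p,20) for p in b])
print('tray',b.round(),w.round(1),w.mean(0).round(1),[np.linalg.norm(w[i]-w[i-1]).round(1) for i in range(4)],'floor',dep(T,431,196).round(1))
tu=dep(T,146,154);print('turq',tu.round(1), 'house', dep(T,30,160).round(1))
a=cv2.resize(T['image'][130:240,120:340],None,fx=3.4,fy=3.4,interpolation=cv2.INTER_CUBIC)
cv2.imwrite('pics/crop.png',a[:,:,::-1])
E
```

```text
y [201.7 182.5 365. ] [377.4 180.5 135. ] plane86 [571.6 218.4  86. ] tri [574.3 219.4  82.5] depth [570.6 217.3  90.2]
r [246.5 186.8 336. ] [378.1 200.5 144. ] plane86 [564.2 144.7  86. ] tri [566.8 145.4  82.1] depth [563.5 144.2  89. ]
b [291.5 191.4 328. ] [378.8 223.2 171. ] plane86 [556.3  70.9  86. ] tri [559.1  71.2  81.1] depth [555.8  70.8  88.2]
tray [[385. 170.]
 [448. 145.]
 [477. 219.]
 [414. 244.]] [[ 609.5  -93.6   20. ]
 [ 654.3 -208.5   20. ]
 [ 518.8 -255.7   20. ]
 [ 475.3 -142.4   20. ]] [ 564.5 -175.    20. ] [np.float64(142.7), np.float64(123.3), np.float64(143.5), np.float64(121.3)] floor [ 564.3 -179.1    3.9]
turq [625.4 318.8  67.3] house [619.7 524.3  53.4]
```

View pics/crop.png

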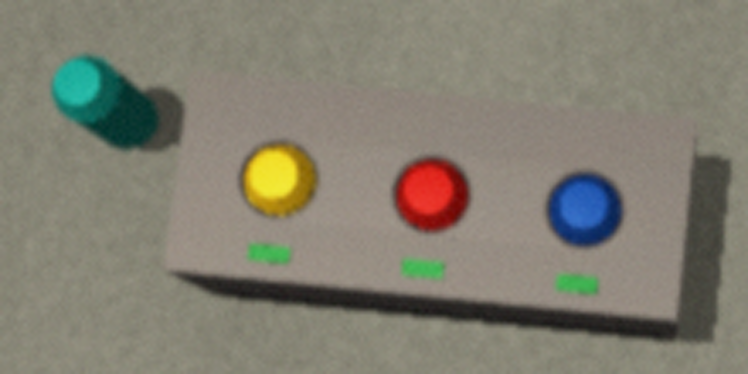

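The enlarged crop confirms it: yellow cap at crop (278,178), in the end well of the charger, while the turquoise look-alike stands outside. I'll act on these positions, all consistent with the 74–75 mm well spacing and the tray size:
- Yellow pack: about (571.5, 218).
- Well row direction: 84.1°.
- Tray centre: about (564, -176).

I'll turn the wrist first so the jaws close across the row, with the fingers shut for pressing.

Emit:
{"api": "step_arm", "payload": {
  "plan": [
    {"rz":1},
    {"rz":1},
    {"rz":1},
    {"rz":1},
    {"rz":1},
    {"rz":1},
    {"rz":1},
    {"rz":1},
    {"rz":1},
    {"rz":1}
  ],
  "jaw": 1
}}

```text
schema error: expected keys x, y, z, rx, ry, rz
```

Emit:
{"api": "step_arm", "payload": {
  "plan": [
    {"rz":0.92},
    {"rz":0.92},
    {"rz":0.92},
    {"rz":0.91},
    {"x":-0.79,"y":0.99},
    {"x":-0.79,"y":0.99},
    {"x":-0.79,"y":0.99},
    {"x":-0.79,"y":0.99},
    {"x":-0.79,"y":0.99},
    {"x":-0.79,"y":0.99}
  ]
}}

```text
schema error: expected keys x, y, z, rx, ry, rz
```

Emit:
{"api": "step_arm", "payload": {
  "plan": [
    {"x":-0.79,"y":0.99},
    {"x":-0.79,"y":0.99},
    {"x":-0.79,"y":0.99},
    {"x":-0.79,"y":0.99},
    {"x":-0.79,"y":0.99},
    {"x":-0.79,"y":0.99},
    {"x":-0.79,"y":0.99},
    {"x":-0.79,"y":0.99},
    {"x":-0.79,"y":0.99},
    {}
  ]
}}

```text
schema error: expected keys x, y, z, rx, ry, rz
```

All six keys are needed in every row.

Emit:
{"api": "step_arm", "payload": {
  "plan": [
    {"x":0,"y":0,"z":0,"rx":0,"ry":0,"rz":1},
    {"x":0,"y":0,"z":0,"rx":0,"ry":0,"rz":1},
    {"x":0,"y":0,"z":0,"rx":0,"ry":0,"rz":1},
    {"x":0,"y":0,"z":0,"rx":0,"ry":0,"rz":1},
    {"x":0,"y":0,"z":0,"rx":0,"ry":0,"rz":1},
    {"x":0,"y":0,"z":0,"rx":0,"ry":0,"rz":1},
    {"x":0,"y":0,"z":0,"rx":0,"ry":0,"rz":1},
    {"x":0,"y":0,"z":0,"rx":0,"ry":0,"rz":1},
    {"x":0,"y":0,"z":0,"rx":0,"ry":0,"rz":1},
    {"x":0,"y":0,"z":0,"rx":0,"ry":0,"rz":1}
  ],
  "jaw": 1
}}

```text
t: 0.93
eef_pos: [188.7, 595.7, 214.3]
tcp_rot: [-3.141, 0.001, 1.83]
ft_force: [0.1, 0.4, 0.6]
opening: 0.356
grip_force: 0.0
```

Emit:
{"api": "step_arm", "payload": {
  "plan": [
    {"x":0,"y":0,"z":0,"rx":0,"ry":0,"rz":0.92},
    {"x":0,"y":0,"z":0,"rx":0,"ry":0,"rz":0.92},
    {"x":0,"y":0,"z":0,"rx":0,"ry":0,"rz":0.92},
    {"x":0,"y":0,"z":0,"rx":0,"ry":0,"rz":0.91},
    {"x":-0.79,"y":0.99,"z":0,"rx":0,"ry":0,"rz":0},
    {"x":-0.79,"y":0.99,"z":0,"rx":0,"ry":0,"rz":0},
    {"x":-0.79,"y":0.99,"z":0,"rx":0,"ry":0,"rz":0},
    {"x":-0.79,"y":0.99,"z":0,"rx":0,"ry":0,"rz":0},
    {"x":-0.79,"y":0.99,"z":0,"rx":0,"ry":0,"rz":0},
    {"x":-0.79,"y":0.99,"z":0,"rx":0,"ry":0,"rz":0}
  ]
}}

```text
t: 1.77
eef_pos: [325.0, 461.4, 214.4]
tcp_rot: [-3.141, 0.0, 1.468]
ft_force: [-0.3, 0.2, -0.2]
opening: 0.006
grip_force: 0.0
```

Emit:
{"api": "step_arm", "payload": {
  "plan": [
    {"x":-0.79,"y":0.99,"z":0.2,"rx":0,"ry":0,"rz":0},
    {"x":-0.79,"y":0.99,"z":0.2,"rx":0,"ry":0,"rz":0},
    {"x":-0.79,"y":0.99,"z":0.2,"rx":0,"ry":0,"rz":0},
    {"x":-0.79,"y":0.99,"z":0.2,"rx":0,"ry":0,"rz":0},
    {"x":-0.79,"y":0.99,"z":0.2,"rx":0,"ry":0,"rz":0},
    {"x":-0.79,"y":0.99,"z":0.2,"rx":0,"ry":0,"rz":0},
    {"x":-0.79,"y":0.99,"z":0.2,"rx":0,"ry":0,"rz":0},
    {"x":-0.79,"y":0.99,"z":0.2,"rx":0,"ry":0,"rz":0},
    {"x":-0.79,"y":0.99,"z":0.2,"rx":0,"ry":0,"rz":0},
    {"x":-0.79,"y":0.99,"z":0.2,"rx":0,"ry":0,"rz":0}
  ]
}}

```text
t: 2.6
eef_pos: [551.0, 239.5, 164.1]
tcp_rot: [-3.141, 0.0, 1.468]
ft_force: [-0.8, -0.4, -0.5]
opening: 0.005
grip_force: 0.0
```

Emit:
{"api": "step_arm", "payload": {
  "plan": [
    {"x":-0.4,"y":0.46,"z":0.5,"rx":0,"ry":0,"rz":0},
    {"x":-0.39,"y":0.46,"z":0.5,"rx":0,"ry":0,"rz":0},
    {"x":0,"y":0,"z":0.5,"rx":0,"ry":0,"rz":0},
    {"x":0,"y":0,"z":0.5,"rx":0,"ry":0,"rz":0},
    {"x":0,"y":0,"z":0.3,"rx":0,"ry":0,"rz":0},
    {"x":0,"y":0,"z":0.2,"rx":0,"ry":0,"rz":0},
    {"x":0,"y":0,"z":0,"rx":0,"ry":0,"rz":0},
    {"x":0,"y":0,"z":0,"rx":0,"ry":0,"rz":0},
    {"x":0,"y":0,"z":0,"rx":0,"ry":0,"rz":0},
    {"x":0,"y":0,"z":0,"rx":0,"ry":0,"rz":0}
  ]
}}

```text
t: 3.43
eef_pos: [571.2, 219.0, 102.8]
tcp_rot: [3.141, -0.0, 1.468]
ft_force: [0.3, -0.5, -0.9]
opening: 0.003
grip_force: 0.0
```

```bash
python3 - <<'E'
from h import *
T=grab('top','t1');S=grab('side','s1')
a=cv2.resize(S['image'][120:250,320:440],None,fx=4,fy=4,interpolation=cv2.INTER_CUBIC)
b=cv2.resize(T['image'][130:250,140:330],None,fx=2.3,fy=2.3,interpolation=cv2.INTER_CUBIC)
o=np.zeros((520,800,3),np.uint8); o[:a.shape[0],:a.shape[1]]=a; w=min(b.shape[1],318);o[:b.shape[0],482:482+w]=b[:,:w]
cv2.imwrite('pics/c1.png',o[:,:,::-1])
E
```

```text
(no output)
```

View pics/c1.png

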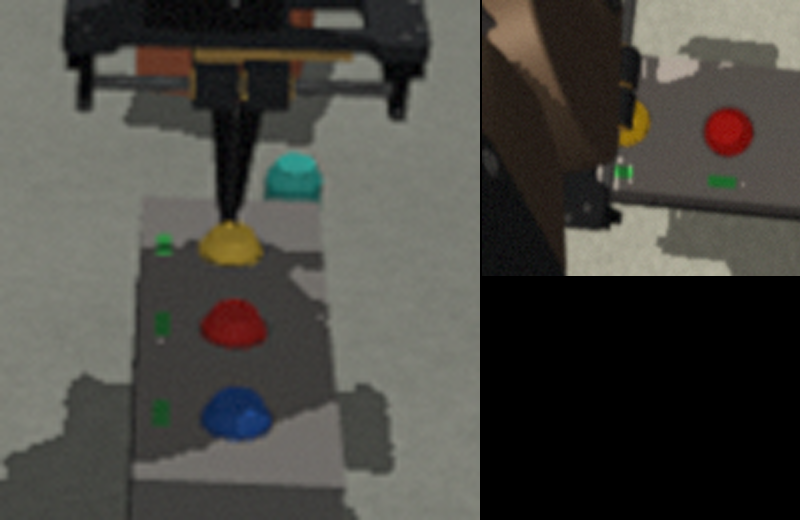

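The side crop shows the shut fingertips at (228,222), right over the yellow cap at (231,243), so the lateral position is good. Next I press slowly.

Emit:
{"api": "step_arm", "payload": {
  "plan": [
    {"x":0,"y":0,"z":0.2,"rx":0,"ry":0,"rz":0},
    {"x":0,"y":0,"z":0.2,"rx":0,"ry":0,"rz":0},
    {"x":0,"y":0,"z":0.04,"rx":0,"ry":0,"rz":0},
    {"x":0,"y":0,"z":0.04,"rx":0,"ry":0,"rz":0},
    {"x":0,"y":0,"z":0.04,"rx":0,"ry":0,"rz":0},
    {"x":0,"y":0,"z":0.04,"rx":0,"ry":0,"rz":0},
    {"x":0,"y":0,"z":0.04,"rx":0,"ry":0,"rz":0},
    {"x":0,"y":0,"z":0.04,"rx":0,"ry":0,"rz":0},
    {"x":0,"y":0,"z":0,"rx":0,"ry":0,"rz":0},
    {"x":0,"y":0,"z":0,"rx":0,"ry":0,"rz":0}
  ]
}}

```text
t: 4.37
eef_pos: [570.9, 218.8, 85.9]
tcp_rot: [-3.141, -0.0, 1.468]
ft_force: [0.1, -0.5, 0.0]
opening: 0.007
grip_force: 0.1
```

Emit:
{"api": "step_arm", "payload": {
  "plan": [
    {"x":0,"y":0,"z":0.04,"rx":0,"ry":0,"rz":0},
    {"x":0,"y":0,"z":0,"rx":0,"ry":0,"rz":0},
    {"x":0,"y":0,"z":0.04,"rx":0,"ry":0,"rz":0},
    {"x":0,"y":0,"z":0,"rx":0,"ry":0,"rz":0},
    {"x":0,"y":0,"z":0,"rx":0,"ry":0,"rz":0},
    {"x":0,"y":0,"z":0,"rx":0,"ry":0,"rz":0},
    {"x":0,"y":0,"z":0,"rx":0,"ry":0,"rz":0},
    {"x":0,"y":0,"z":0,"rx":0,"ry":0,"rz":0},
    {"x":0,"y":0,"z":0,"rx":0,"ry":0,"rz":0},
    {"x":0,"y":0,"z":0,"rx":0,"ry":0,"rz":0}
  ]
}}

```text
t: 5.2
eef_pos: [571.6, 219.0, 85.8]
tcp_rot: [3.139, -0.001, 1.468]
ft_force: [-3.7, -1.0, 17.0]
opening: 0.005
grip_force: 8.2
```

```bash
python3 - <<'E'
from h import *
S=grab('side','s2');s=state();print(s['eef_pos'],s['ft_force'],s['moment'])
a=cv2.resize(S['image'][140:230,340:430],None,fx=6,fy=6,interpolation=cv2.INTER_CUBIC)
cv2.imwrite('pics/c2.png',a[:,:,::-1])
E
```

```text
[571.60488087 218.97791244  85.84813302] [-3.10582002 -1.12248073 16.89837878] [-0.29966096  0.74821289 -0.00421802]
```

View pics/c2.png

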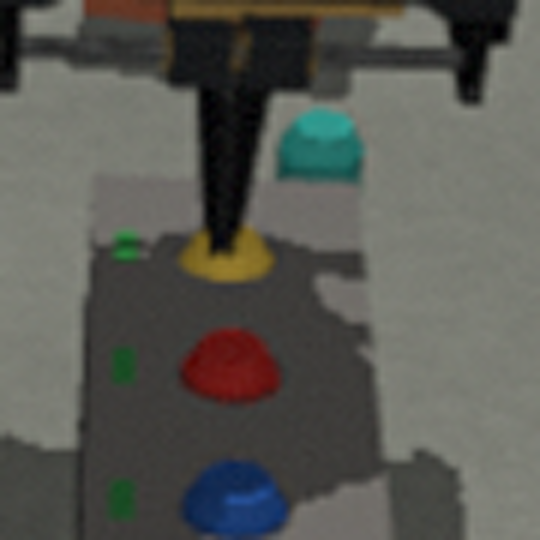

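The force is 17 N, close to the 18 N push-back, so the latch has let go, and the side crop shows the fingers on the cap at (222,248). I retreat quickly so the pack rises by itself, then open the jaws.

Emit:
{"api": "step_arm", "payload": {
  "plan": [
    {"x":0,"y":0,"z":-1,"rx":0,"ry":0,"rz":0},
    {"x":0,"y":0,"z":-1,"rx":0,"ry":0,"rz":0},
    {"x":0,"y":0,"z":-1,"rx":0,"ry":0,"rz":0},
    {"x":0,"y":0,"z":-1,"rx":0,"ry":0,"rz":0},
    {"x":0,"y":0,"z":-0.4,"rx":0,"ry":0,"rz":0},
    {"x":0,"y":0,"z":0,"rx":0,"ry":0,"rz":0},
    {"x":0,"y":0,"z":0,"rx":0,"ry":0,"rz":0},
    {"x":0,"y":0,"z":0,"rx":0,"ry":0,"rz":0},
    {"x":0,"y":0,"z":0,"rx":0,"ry":0,"rz":0},
    {"x":0,"y":0,"z":0,"rx":0,"ry":0,"rz":0}
  ]
}}

```text
t: 6.08
eef_pos: [570.7, 218.7, 192.8]
tcp_rot: [-3.14, 0.001, 1.468]
ft_force: [1.1, -0.0, -0.7]
opening: 0.003
grip_force: 0.0
```

Emit:
{"api": "step_arm", "payload": {
  "plan": [
    {"x":0,"y":0,"z":0,"rx":0,"ry":0,"rz":0},
    {"x":0,"y":0,"z":0,"rx":0,"ry":0,"rz":0},
    {"x":0,"y":0,"z":0,"rx":0,"ry":0,"rz":0},
    {"x":0,"y":0,"z":0,"rx":0,"ry":0,"rz":0},
    {"x":0,"y":0,"z":0,"rx":0,"ry":0,"rz":0},
    {"x":0,"y":0,"z":0,"rx":0,"ry":0,"rz":0},
    {"x":0,"y":0,"z":0,"rx":0,"ry":0,"rz":0},
    {"x":0,"y":0,"z":0,"rx":0,"ry":0,"rz":0},
    {"x":0,"y":0,"z":0,"rx":0,"ry":0,"rz":0},
    {"x":0,"y":0,"z":0,"rx":0,"ry":0,"rz":0}
  ],
  "jaw": -0.6
}}

```text
t: 6.92
eef_pos: [571.0, 218.8, 194.2]
tcp_rot: [3.142, -0.0, 1.468]
ft_force: [0.1, 0.5, -0.5]
opening: 0.647
grip_force: 0.0
```

```bash
python3 - <<'E'
from h import *
S=grab('side','s3')
a=cv2.resize(S['image'][120:240,320:440],None,fx=4.5,fy=4.5,interpolation=cv2.INTER_CUBIC)
cv2.imwrite('pics/c3.png',a[:,:,::-1])
E
```

```text
(no output)
```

View pics/c3.png

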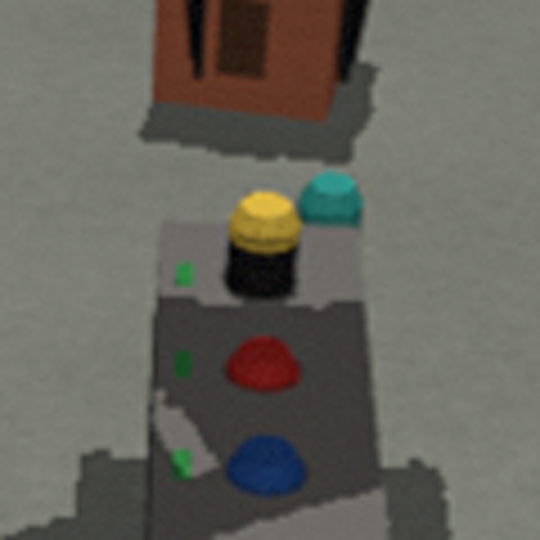

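The side crop shows the yellow pack risen by itself at (265,245), with red and blue still latched. I descend with the jaws around it and grip it.

Emit:
{"api": "step_arm", "payload": {
  "plan": [
    {"x":0,"y":0,"z":0.6,"rx":0,"ry":0,"rz":0},
    {"x":0,"y":0,"z":0.6,"rx":0,"ry":0,"rz":0},
    {"x":0,"y":0,"z":0.6,"rx":0,"ry":0,"rz":0},
    {"x":0,"y":0,"z":0.6,"rx":0,"ry":0,"rz":0},
    {"x":0,"y":0,"z":0.6,"rx":0,"ry":0,"rz":0},
    {"x":0,"y":0,"z":0.6,"rx":0,"ry":0,"rz":0},
    {"x":0,"y":0,"z":0.4,"rx":0,"ry":0,"rz":0},
    {"x":0,"y":0,"z":0.32,"rx":0,"ry":0,"rz":0},
    {"x":0,"y":0,"z":0,"rx":0,"ry":0,"rz":0},
    {"x":0,"y":0,"z":0,"rx":0,"ry":0,"rz":0}
  ]
}}

```text
t: 7.8
eef_pos: [571.1, 218.8, 86.2]
tcp_rot: [-3.141, -0.0, 1.468]
ft_force: [-0.3, -0.0, 0.4]
opening: 0.801
grip_force: 0.0
```

Emit:
{"api": "step_arm", "payload": {
  "plan": [
    {"x":0,"y":0,"z":0,"rx":0,"ry":0,"rz":0},
    {"x":0,"y":0,"z":0,"rx":0,"ry":0,"rz":0},
    {"x":0,"y":0,"z":0,"rx":0,"ry":0,"rz":0},
    {"x":0,"y":0,"z":0,"rx":0,"ry":0,"rz":0},
    {"x":0,"y":0,"z":0,"rx":0,"ry":0,"rz":0},
    {"x":0,"y":0,"z":0,"rx":0,"ry":0,"rz":0},
    {"x":0,"y":0,"z":0,"rx":0,"ry":0,"rz":0},
    {"x":0,"y":0,"z":0,"rx":0,"ry":0,"rz":0},
    {"x":0,"y":0,"z":0,"rx":0,"ry":0,"rz":0},
    {"x":0,"y":0,"z":0,"rx":0,"ry":0,"rz":0}
  ],
  "jaw": 1
}}

```text
t: 8.63
eef_pos: [572.4, 218.9, 86.7]
tcp_rot: [3.138, -0.001, 1.468]
ft_force: [4.4, -0.3, 1.7]
opening: 0.352
grip_force: 29.9
```

The grip is good: opening 0.352 × 95 = 33.4 mm. I ease 1 mm toward +x to relieve the side load and draw the pack straight up.

Emit:
{"api": "step_arm", "payload": {
  "plan": [
    {"x":0,"y":0.04,"z":-0.2,"rx":0,"ry":0,"rz":0},
    {"x":0,"y":0,"z":-0.3,"rx":0,"ry":0,"rz":0},
    {"x":0,"y":0,"z":-0.3,"rx":0,"ry":0,"rz":0},
    {"x":0,"y":0,"z":-0.4,"rx":0,"ry":0,"rz":0},
    {"x":0,"y":0,"z":-0.4,"rx":0,"ry":0,"rz":0},
    {"x":0,"y":0,"z":-0.4,"rx":0,"ry":0,"rz":0},
    {"x":0,"y":0,"z":-0.4,"rx":0,"ry":0,"rz":0},
    {"x":0,"y":0,"z":-0.4,"rx":0,"ry":0,"rz":0},
    {"x":0,"y":0,"z":-0.4,"rx":0,"ry":0,"rz":0},
    {"x":0,"y":0,"z":0,"rx":0,"ry":0,"rz":0}
  ]
}}

```text
t: 9.47
eef_pos: [572.7, 218.9, 168.5]
tcp_rot: [3.139, -0.001, 1.468]
ft_force: [1.1, 0.5, -0.6]
opening: 0.351
grip_force: 29.9
```

```bash
python3 - <<'E'
from h import *
S=grab('side','s4'); s=state();print(s['eef_pos'],s['ft_force'],s['opening'])
a=cv2.resize(S['image'][70:240,320:440],None,fx=3.5,fy=3.5,interpolation=cv2.INTER_CUBIC)
cv2.imwrite('pics/c4.png',a[:,:,::-1])
E
```

```text
[572.31142868 218.84239007 167.35518627] [ 0.56244731 -0.37728896 -0.8865711 ] 0.3534424998390269
```

View pics/c4.png

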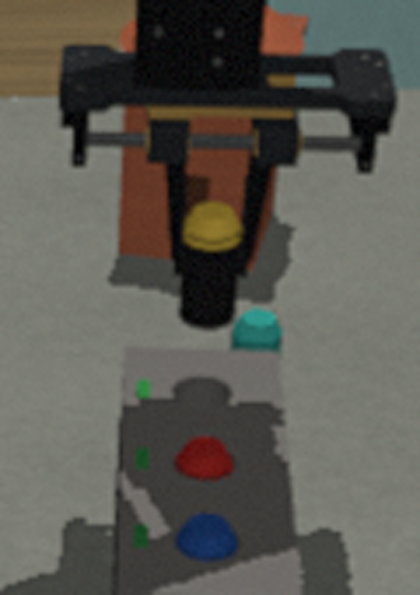

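The side crop shows the pack gripped upright at (210,265), clear of the charger, with red and blue still seated. I carry it to the tray centre.

Emit:
{"api": "step_arm", "payload": {
  "plan": [
    {"x":-0.4,"y":0.08,"z":0,"rx":0,"ry":0,"rz":0},
    {"x":-0.8,"y":0.08,"z":0,"rx":0,"ry":0,"rz":0},
    {"x":-0.95,"y":0.08,"z":0,"rx":0,"ry":0,"rz":0},
    {"x":-0.95,"y":0.08,"z":0,"rx":0,"ry":0,"rz":0},
    {"x":-0.95,"y":0.08,"z":0,"rx":0,"ry":0,"rz":0},
    {"x":-0.95,"y":0.08,"z":0,"rx":0,"ry":0,"rz":0},
    {"x":-0.95,"y":0.08,"z":0,"rx":0,"ry":0,"rz":0},
    {"x":-0.95,"y":0.08,"z":0,"rx":0,"ry":0,"rz":0},
    {"x":-0.95,"y":0.08,"z":0,"rx":0,"ry":0,"rz":0},
    {"x":-0.95,"y":0.08,"z":0,"rx":0,"ry":0,"rz":0}
  ]
}}

```text
t: 10.35
eef_pos: [568.6, -4.0, 165.4]
tcp_rot: [-3.14, -0.0, 1.468]
ft_force: [0.9, -1.1, -1.7]
opening: 0.352
grip_force: 29.9
```

Emit:
{"api": "step_arm", "payload": {
  "plan": [
    {"x":-0.95,"y":0.07,"z":0,"rx":0,"ry":0,"rz":0},
    {"x":-0.95,"y":0.07,"z":0,"rx":0,"ry":0,"rz":0},
    {"x":-0.95,"y":0.07,"z":0,"rx":0,"ry":0,"rz":0},
    {"x":-0.95,"y":0.07,"z":0,"rx":0,"ry":0,"rz":0},
    {"x":-0.95,"y":0.07,"z":0,"rx":0,"ry":0,"rz":0},
    {"x":-0.95,"y":0.07,"z":0,"rx":0,"ry":0,"rz":0},
    {"x":-0.8,"y":0.05,"z":0,"rx":0,"ry":0,"rz":0},
    {"x":-0.48,"y":0.05,"z":0,"rx":0,"ry":0,"rz":0},
    {"x":0,"y":0,"z":0,"rx":0,"ry":0,"rz":0},
    {"x":0,"y":0,"z":0,"rx":0,"ry":0,"rz":0}
  ]
}}

```text
t: 11.18
eef_pos: [563.8, -177.4, 165.6]
tcp_rot: [-3.141, -0.001, 1.467]
ft_force: [-0.8, -0.2, -1.1]
opening: 0.351
grip_force: 29.9
```

Emit:
{"api": "step_arm", "payload": {
  "plan": [
    {"x":0,"y":0,"z":0.7,"rx":0,"ry":0,"rz":0},
    {"x":0,"y":0,"z":0.8,"rx":0,"ry":0,"rz":0},
    {"x":0,"y":0,"z":0.8,"rx":0,"ry":0,"rz":0},
    {"x":0,"y":0,"z":0.8,"rx":0,"ry":0,"rz":0},
    {"x":0,"y":0,"z":0.7,"rx":0,"ry":0,"rz":0},
    {"x":0,"y":0,"z":0.5,"rx":0,"ry":0,"rz":0},
    {"x":0,"y":0,"z":0.3,"rx":0,"ry":0,"rz":0},
    {"x":0,"y":0,"z":0,"rx":0,"ry":0,"rz":0},
    {"x":0,"y":0,"z":0,"rx":0,"ry":0,"rz":0},
    {"x":0,"y":0,"z":0,"rx":0,"ry":0,"rz":0}
  ]
}}

```text
t: 12.02
eef_pos: [564.7, -176.9, 51.9]
tcp_rot: [3.141, 0.0, 1.468]
ft_force: [0.6, -0.3, -1.0]
opening: 0.355
grip_force: 29.9
```

```bash
python3 - <<'E'
from h import *
S=grab('side','s5'); s=state();print(s['eef_pos'],s['ft_force'])
a=cv2.resize(S['image'][220:420,320:480],None,fx=3,fy=3,interpolation=cv2.INTER_CUBIC)
cv2.imwrite('pics/c5.png',a[:,:,::-1])
E
```

```text
[ 564.69152168 -177.03123759   52.04553662] [-0.14117791  0.00678663 -0.72162775]
```

View pics/c5.png

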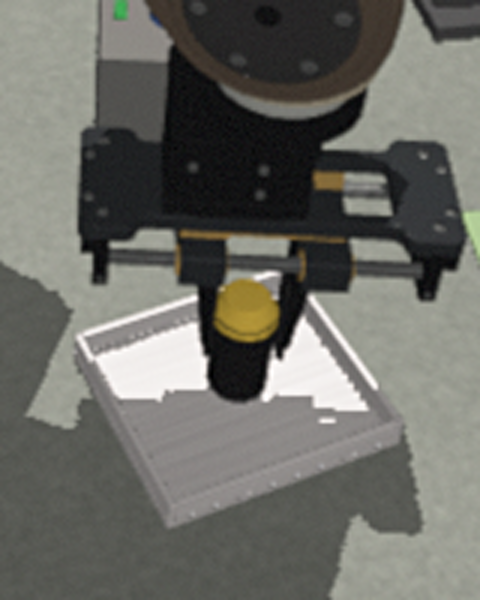

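The pack at (240,345) hangs upright over the middle of the small tray. I lower it 10 mm, then feel for the floor.

Emit:
{"api": "step_arm", "payload": {
  "plan": [
    {"x":0,"y":0,"z":0.16,"rx":0,"ry":0,"rz":0},
    {"x":0,"y":0,"z":0.12,"rx":0,"ry":0,"rz":0},
    {"x":0,"y":0,"z":0.08,"rx":0,"ry":0,"rz":0},
    {"x":0,"y":0,"z":0.04,"rx":0,"ry":0,"rz":0},
    {"x":0,"y":0,"z":0.04,"rx":0,"ry":0,"rz":0},
    {"x":0,"y":0,"z":0,"rx":0,"ry":0,"rz":0},
    {"x":0,"y":0,"z":0,"rx":0,"ry":0,"rz":0},
    {"x":0,"y":0,"z":0,"rx":0,"ry":0,"rz":0},
    {"x":0,"y":0,"z":0,"rx":0,"ry":0,"rz":0},
    {"x":0,"y":0,"z":0,"rx":0,"ry":0,"rz":0}
  ]
}}

```text
t: 12.9
eef_pos: [564.3, -177.1, 40.2]
tcp_rot: [3.141, -0.0, 1.468]
ft_force: [-0.2, 0.4, -1.6]
opening: 0.353
grip_force: 29.9
```

Emit:
{"api": "step_arm", "payload": {
  "plan": [
    {"x":0,"y":0,"z":0.04,"rx":0,"ry":0,"rz":0},
    {"x":0,"y":0,"z":0,"rx":0,"ry":0,"rz":0},
    {"x":0,"y":0,"z":0.04,"rx":0,"ry":0,"rz":0},
    {"x":0,"y":0,"z":0,"rx":0,"ry":0,"rz":0},
    {"x":0,"y":0,"z":0,"rx":0,"ry":0,"rz":0},
    {"x":0,"y":0,"z":0,"rx":0,"ry":0,"rz":0},
    {"x":0,"y":0,"z":0,"rx":0,"ry":0,"rz":0},
    {"x":0,"y":0,"z":0,"rx":0,"ry":0,"rz":0},
    {"x":0,"y":0,"z":0,"rx":0,"ry":0,"rz":0},
    {"x":0,"y":0,"z":0,"rx":0,"ry":0,"rz":0}
  ]
}}

```text
t: 13.73
eef_pos: [564.5, -177.2, 38.5]
tcp_rot: [3.141, 0.0, 1.468]
ft_force: [0.5, 0.2, 5.4]
opening: 0.354
grip_force: 30.0
```

The pack touches the floor at 5.4 N and z = 38.5, where 38 was expected. I release it, then lift away.

Emit:
{"api": "step_arm", "payload": {
  "plan": [
    {"x":0,"y":0,"z":0,"rx":0,"ry":0,"rz":0},
    {"x":0,"y":0,"z":0,"rx":0,"ry":0,"rz":0},
    {"x":0,"y":0,"z":0,"rx":0,"ry":0,"rz":0},
    {"x":0,"y":0,"z":0,"rx":0,"ry":0,"rz":0},
    {"x":0,"y":0,"z":0,"rx":0,"ry":0,"rz":0},
    {"x":0,"y":0,"z":0,"rx":0,"ry":0,"rz":0},
    {"x":0,"y":0,"z":0,"rx":0,"ry":0,"rz":0},
    {"x":0,"y":0,"z":0,"rx":0,"ry":0,"rz":0},
    {"x":0,"y":0,"z":0,"rx":0,"ry":0,"rz":0},
    {"x":0,"y":0,"z":0,"rx":0,"ry":0,"rz":0}
  ],
  "jaw": -0.6
}}

```text
t: 14.57
eef_pos: [564.2, -177.1, 38.1]
tcp_rot: [-3.142, -0.0, 1.468]
ft_force: [-0.0, 0.4, -0.1]
opening: 0.8
grip_force: 0.0
```

Emit:
{"api": "step_arm", "payload": {
  "plan": [
    {"x":0,"y":0,"z":-0.3,"rx":0,"ry":0,"rz":0},
    {"x":0,"y":0,"z":-0.6,"rx":0,"ry":0,"rz":0},
    {"x":0,"y":0,"z":-0.8,"rx":0,"ry":0,"rz":0},
    {"x":0,"y":0,"z":-0.8,"rx":0,"ry":0,"rz":0},
    {"x":0,"y":0,"z":-0.8,"rx":0,"ry":0,"rz":0},
    {"x":0,"y":0,"z":-0.8,"rx":0,"ry":0,"rz":0},
    {"x":0,"y":0,"z":-0.8,"rx":0,"ry":0,"rz":0},
    {"x":0,"y":0,"z":-0.6,"rx":0,"ry":0,"rz":0},
    {"x":0,"y":0,"z":0,"rx":0,"ry":0,"rz":0},
    {"x":0,"y":0,"z":0,"rx":0,"ry":0,"rz":0}
  ]
}}

```text
t: 15.4
eef_pos: [564.3, -177.1, 176.4]
tcp_rot: [3.14, 0.0, 1.468]
ft_force: [-0.1, -0.7, -0.6]
opening: 0.803
grip_force: 0.0
```

```bash
python3 - <<'E'
from h import *
S=grab('side','s6'); s=state();print(s['eef_pos'],s['ft_force'],s['opening'])
a=cv2.resize(S['image'][150:420,320:480],None,fx=2.2,fy=2.2,interpolation=cv2.INTER_CUBIC)
cv2.imwrite('pics/c6.png',a[:,:,::-1])
E
```

```text
[ 563.99632804 -176.99443945  175.40263894] [ 1.08482649  0.93146614 -0.02153646] 0.7979450651660172
```

View pics/c6.png

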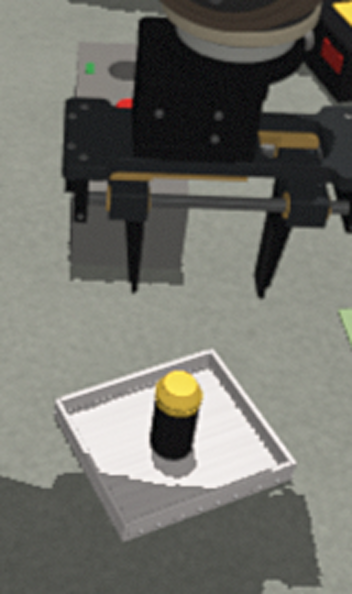

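The yellow pack stands upright on the small tray's floor at (176,415), and the gripper is clear above it.

```bash
python3 -c "
from cell import *
print(job_done())"
```

```text
the job is handed in; nothing more can be done
None
```

The job is handed in: the yellow-capped pack was pressed free, sprang up by itself, and now stands upright on the floor of the smaller tray, and the blue and red packs were still seated when last seen in full, as the yellow one was drawn out.

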